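# Preset a rotary indexing fixture on the inspection desk

### The arm

A 6-joint arm with a two-finger parallel gripper is mounted at the origin on the work surface. World frame = base frame: x ahead of the robot, y to its left, z up, the work surface at z = 0. Lengths are in mm, angles in rad, forces in N, time in s.
With the tool pointing down it reaches from about 350 to 950 mm from the base axis. Payload 17.4 kg.
Tool frame: the origin (TCP) lies between the finger pads; the fingertips stand 8 mm ahead of it and the grasp point (between the pads) lies 11 mm behind it; z points along the fingers, x is the direction in which the jaws open and shut, and the axes are right-handed (so a half turn about z gives the same grasp; the last joint's range is limited). The gripper opens to 93 mm and grips with 3 to 60 N. Pads are 15 mm wide; open, the fingers measure 128 mm over their backs; the gripper's body (75 mm by 188 mm) begins 65 mm behind the grasp point.
Start: joints at [1.157, 0.116, 1.442, -0, 1.584, -0.038], TCP at [247.745, 627.897, 226.646] pointing down, gripper open.
Joint ranges: [-2.83, 2.83], [-0.83, 2.19], [0.07, 2.5], [-1.14, 4.28], [0.01, 3], [-2.97, 2.97]. Speed limits (rad/s): [1.89, 1.89, 2.22, 3.14, 3.14, 3.14].

### API

Orientations are given as a unit quaternion [w, x, y, z].
In Python, from workcell import env, eoat, kinematics, eyes gives the robot as it stands. Calls block until the motion is done:
- env.reach(position, orientation): joint-space move of the TCP to a pose.
- env.servo_line(position, max_speed=150, orientation=None): straight line of the TCP; orientation=None keeps the orientation; max_speed is the mean speed in mm/s.
- env.move_joints(angles): joint-space move.
- eoat.grip(opening, grip_force=None): finger opening in mm; grip_force is the grip in N (None keeps the last); returns when the fingers have stopped.
- env.dwell(seconds).
- kinematics.inverse_kinematics(position, orientation): joint angles nearest the present ones, or None.
- env.state(): the state.
- eyes.read_camera(name): name is "side" or "top" or "wrist"; returns (picture, depth): 420x560x3 uint8, red, green, blue; 420x560 float32, mm along the optical axis (not along the pixel's ray), 0 where there is no reading.
- eyes.camera_info(name): a dict with "mtx" (3x3 intrinsics, pixels), "R" (3x3) and "t" (3): a world point X has camera coordinates R X + t. Camera axes: x right, y down, z forward; pixel columns grow to the right and rows downward; lengths in mm; the calibration is good to about 2 mm. A picture is of the moment at which its call begins: read the wrist's pose just before it. camera_info takes no time and is no camera call; for the wrist camera it gives the pose at the moment of the call.
A pose or a line that the arm cannot do raises env.IKError and nothing moves.
- env.job_done(): hands the job in, once; it reports no verdict.
The state is a dict: "time": time; "joint_positions": joint angles; "dq": joint speeds; "effort": joint torques, N m; "ee_pos": TCP position; "ee_rot": TCP orientation; "wrist_force": force on the tool from outside, world axes, zero at the start; "ft_torque": the same for the moment, N m; "grip_width": finger opening in mm.
Only numpy, scipy, OpenCV 4.12 (cv2) and the standard library are available. Lean on these libraries where they do the work, as an engineer would, in place of code of your own. Each camera call takes 0.05 s, during which the arm holds its last target.

### The job

Preset the blue rotary indexing fixture for inspection: crank its blue handwheel clockwise (seen from above) by the upright black crank handle until the handle stands in line with the green clip on the dial, then let go and leave it there. Leave the red handwheel as it is.

Things in the scene. Friction and masses are not known exactly. Their poses are not given: they have to be found in the camera images.
- blue_axis (a point): Upright axis of the blue handwheel, at 128 mm above the desk (mid-handle). Flat wheel, 154 mm across, rim top 98 mm high, on a grey fixture fixed to the desk (220 mm square, 66 mm high; behind, towards the point's +x, 205 mm off, a 160 mm turning steel plate with a part, 100 mm high). Hidden hard stops: the clip is reached only clockwise from above, 120 to 290 degrees from the start.
- blue_handle (a point): Middle of the upright black crank handle of the blue handwheel: a round sleeve 24 mm in diameter, 100 to 157 mm above the desk (this point: 128 mm), 70 mm from the wheel's axis, above the rim. The sleeve spins freely on its pin, so it can be held and led round the circle without turning the hand. It takes about 2 N to move and stays where it is left.
- clip_mark (a point): Where the middle of the blue wheel's crank handle must come to stand: 70 mm from the axis, 128 mm above the desk. The green clip, 16 mm wide with a white line, sits radially outward of it (point's +x) on the edge of the blue fixture's dial, 84 to 116 mm from the axis; its top is 81 mm above the desk, lower than the wheel rim, so handle and fingers pass over it.
- red_handle (a point): Middle of the crank handle of the other, red handwheel on an identical fixture with a yellow clip: a bystander, not to be turned. Same sizes.

How it is judged:
By the outcome, as a careful person would: the job done as asked, in the order asked, and still so for the second after the job is handed in, with the robot touching nothing.
It also fails if it takes over 48 s, if anything falls off the work surface, if the arm or the gripper's body presses on something with over 40 N, if the wrist force passes 120 N, or if a joint passes its speed limit or range.

## Working session

There is one attempt and no reset: what is moved stays moved. The work goes in short steps, each a Python script; the robot and the scene stay as the last script left them, time stands still between calls to the robot, and variables do not carry over. Pictures are saved under pics/ and viewed, and the job is handed in when it is done.

```bash
ls; mkdir -p pics; python3 - <<'E'
from workcell import env,eoat,kinematics,eyes
import cv2,numpy as np
for n in ["top","side","wrist"]:
    p,d=eyes.read_camera(n); cv2.imwrite(f"pics/{n}0.png",p[:,:,::-1]); np.savez(f"pics/{n}0.npz",p=p,d=d,**eyes.camera_info(n))
s=env.state();print(s)
E
```

```text
pics
{'time': 0.15, 'joint_positions': array([ 1.15719634e+00,  1.16397339e-01,  1.44210893e+00,  5.45269944e-06,
        1.58397577e+00, -3.77891602e-02]), 'dq': array([-0.00016555, -0.00207138, -0.00258409, -0.00048527, -0.00189052,
       -0.00273912]), 'effort': array([ 1.43870402e-03, -7.21757412e+01, -6.22953415e+01,  7.79224536e-02,
        2.24515336e-02, -1.07927767e-04]), 'ee_pos': array([247.68719323, 627.76447114, 226.06202467]), 'ee_rot': array([ 2.33791625e-04,  8.26748617e-01,  5.62571352e-01, -3.78283715e-04]), 'wrist_force': array([ 0.44377523,  0.56220828, -0.58673743]), 'ft_torque': array([-0.0467875 ,  0.00499094,  0.02784223]), 'grip_width': 92.94757482896685}
```

View pics/top0.png

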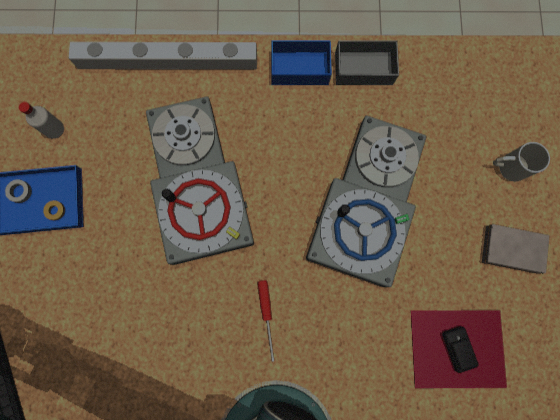

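View pics/side0.png

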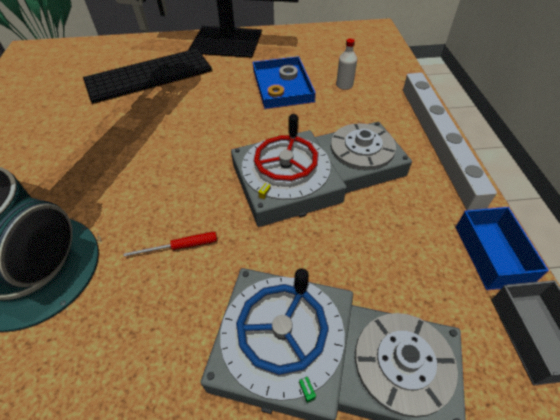

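View pics/wrist0.png

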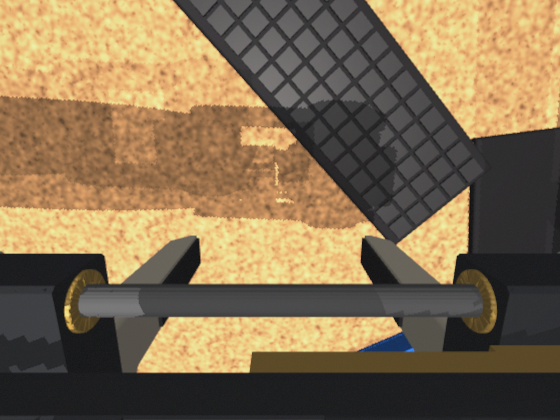

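The top view shows the blue axis near (366,229), its handle near (344,211) and the green clip near (403,218). That makes the turn clockwise, roughly 120-130°. Next I'll measure these points.

```bash
cat > h.py <<'E'
import cv2,numpy as np
def cloud(z):
    d=z['d'];K=z['mtx'];v,u=np.mgrid[0:420,0:560]
    c=np.stack([(u-K[0,2])/K[0,0]*d,(v-K[1,2])/K[1,1]*d,d],-1)
    return (c-z['t'].ravel())@z['R']
def circ(P):
    A=np.c_[2*P[:,:2],np.ones(len(P))];s=np.linalg.lstsq(A,(P[:,:2]**2).sum(1),rcond=None)[0]
    return s[:2],np.sqrt(s[2]+s[:2]@s[:2])
def analyse(z):
    W=cloud(z);hsv=cv2.cvtColor(z['p'],cv2.COLOR_RGB2HSV).astype(int);H,S,V=hsv[...,0],hsv[...,1],hsv[...,2]
    ok=(z['d']>0)&(W[...,0]>250)&(W[...,0]<900)&(abs(W[...,1])<500)
    rim=ok&(H>98)&(H<122)&(S>110)&(W[...,2]>84)&(W[...,2]<106)
    P=W[rim]; P=P[np.hypot(*(P[:,:2]-np.median(P[:,:2],0)).T)<130]
    c,r=circ(P)
    # rim only
    for _ in range(5):
        q=np.hypot(*(P[:,:2]-c).T);c,r=circ(P[(q>55)&(q<85)])
    q=np.hypot(*(P[:,:2]-c).T)
    print('axis',c,'r',r,'outer',np.percentile(q,99),'z',np.percentile(P[:,2],[5,50,95]),len(P))
    D=np.hypot(W[...,0]-c[0],W[...,1]-c[1])
    g=ok&(H>50)&(H<85)&(S>110)&(D<135)&(D>70)
    G=W[g];print('clip',len(G),G.mean(0),'rad',D[g].min(),D[g].max(),'z',np.percentile(G[:,2],[5,95]))
    h=ok&(V<70)&(W[...,2]>104)&(W[...,2]<165)&(D<100)&(D>40)
    Hh=W[h];print('handle',len(Hh),Hh.mean(0),Hh.min(0),Hh.max(0))
    t=Hh[Hh[:,2]>150];
    if len(t): print('top',len(t),t.mean(0),t.min(0),t.max(0),'rad',np.hypot(*(t.mean(0)[:2]-c)))
    a=lambda p:np.degrees(np.arctan2(*(p[:2]-c)[::-1]))
    print('ang clip',a(G.mean(0)),'handle',a(Hh.mean(0)),a(t.mean(0)) if len(t) else '')
    return c,G,Hh
E
python3 - <<'E'
import numpy as np
from h import *
for n in ['top','side']:
    print(n);z=np.load(f'pics/{n}0.npz');analyse(z)
    print('cam',-z['R'].T@z['t'].ravel())
E
```

```text
top
axis [ 511.81022884 -216.78029467] r 67.92141818169739 outer 74.35978784093415 z [ 93.10838963  97.54743199 101.19563375] 960
clip 55 [ 541.0494126  -314.02155567   80.77003837] rad 85.69102083477851 117.55047287096151 z [73.85251018 84.59690776]
handle 115 [ 549.04642247 -157.28144238  148.42243381] [ 540.79512027 -169.92301162  108.5197419 ] [ 560.72087927 -147.80093527  163.19754793]
top 78 [ 550.6919963  -159.00411244  156.9948973 ] [ 541.57507544 -169.92301162  150.36827365] [ 560.72087927 -148.382818    163.19754793] rad 69.64107318701366
ang clip -73.2646501002047 handle 57.96041372688903 56.06054056588229
cam [ 369.47698154   15.33984606 1141.61805351]
side
axis [ 512.00194094 -220.17971977] r 67.63268668340788 outer 74.07045534787504 z [91.97313215 95.71276379 98.04358813] 2318
clip 185 [ 540.94042392 -317.0290401    78.4891539 ] rad 83.18513934444042 114.02004320354308 z [72.64832585 80.79959956]
handle 292 [ 549.55432167 -166.11515247  140.55762572] [ 539.57879209 -172.24816717  104.44560569] [ 560.39883889 -151.82014532  157.85048331]
top 134 [ 550.4029521  -162.85781465  154.84102173] [ 540.19083549 -171.74234895  150.12641488] [ 560.39883889 -151.82014532  157.85048331] rad 68.99593078153822
ang clip -73.36390551699117 handle 55.21677644452577 56.18113330253957
cam [ 491.43133032 -464.7718653   698.41697381]
```

Both cameras agree within about 3 mm. Axis ≈ (512, -218.5), handle at +56.1°, clip at -73.3°, so the turn is -129.4°. The radii and heights match the given sizes. I'll move above the handle, descend and grip.

```bash
cat >> h.py <<'E'
C=np.array([512.,-218.5]);A0=56.1;A1=-73.3
def quat(deg):  # tool down, tool x at angle deg
    a=np.radians(deg)/2
    return np.array([0,np.cos(a),np.sin(a),0])
Q=quat(16.7)
def pt(a,z,r=70.): a=np.radians(a);return np.array([C[0]+r*np.cos(a),C[1]+r*np.sin(a),z])
E
python3 - <<'E'
from workcell import env,eoat,kinematics,eyes
from h import *
np.set_printoptions(precision=2,suppress=True)
ZG=122
for a in np.linspace(A0,A1,5): print(a,kinematics.inverse_kinematics(pt(a,ZG),Q))
env.reach(pt(A0,230),Q)
env.servo_line(pt(A0,ZG),120)
s=env.state();print(s['time'],s['ee_pos'],pt(A0,ZG),s['wrist_force'])
eoat.grip(20,20)
s=env.state();print(s['time'],s['ee_pos'],s['wrist_force'],s['grip_width'],s['joint_positions'])
for n in ['side','wrist']:
    p,d=eyes.read_camera(n); cv2.imwrite(f"pics/{n}1.png",p[:,:,::-1])
E
```

```text
56.1 [-0.33 -0.06  1.79 -0.    1.41 -0.62]
23.75 [-0.36  0.02  1.72 -0.    1.41 -0.65]
-8.600000000000001 [-0.42  0.05  1.68 -0.    1.41 -0.71]
-40.95000000000001 [-0.48  0.05  1.68 -0.    1.41 -0.77]
-73.3 [-0.53  0.01  1.72 -0.    1.41 -0.83]
4.1667 [ 551.42 -160.53  122.88] [ 551.04 -160.4   122.  ] [ 0.1  -0.37  0.92]
5.25 [ 551.06 -160.39  122.01] [-0.28  0.76 -0.86] 23.26565834918893 [-0.33 -0.06  1.79 -0.    1.41 -0.62]
```

View pics/side1.png

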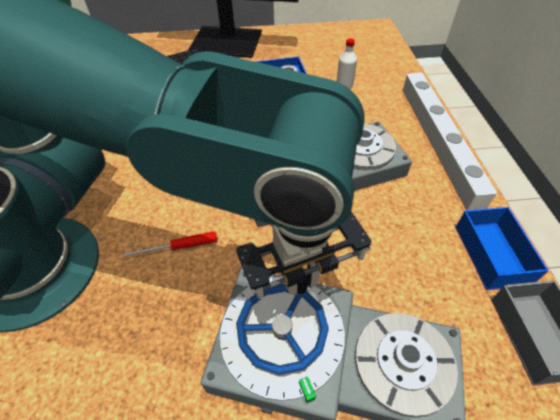

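```bash
python3 - <<'E'
from workcell import env,eoat,kinematics,eyes
from h import *
np.set_printoptions(precision=2,suppress=True)
for i,a in enumerate(np.linspace(A0,A1,14)[1:5]):
    env.servo_line(pt(a,122),35)
    s=env.state();print(round(s['time'],2),round(a,1),s['ee_pos'],s['wrist_force'],s['grip_width'])
p,d=eyes.read_camera('side'); cv2.imwrite("pics/side2.png",p[:,:,::-1])
E
```

```text
5.85 46.1 [ 560.81 -168.28  122.  ] [ 1.05 -0.07 -1.14] 23.71476676271011
6.35 36.2 [ 568.71 -177.44  121.99] [ 2.61  0.23 -1.03] 23.424618665837937
6.85 26.2 [ 574.95 -187.79  122.01] [ 3.25  0.78 -0.69] 23.55767664297844
7.35 16.3 [ 579.26 -199.    122.01] [ 4.99 -0.51 -1.81] 23.85671745206959
```

The side view shows the fingers around the black handle near (303,278). Forces stay small as it turns, so I'll finish the arc.

```bash
python3 - <<'E'
from workcell import env,eoat,kinematics,eyes
from h import *
np.set_printoptions(precision=2,suppress=True)
for i,a in enumerate(np.linspace(A0,A1,14)[5:]):
    env.servo_line(pt(a,122),35)
    s=env.state();print(round(s['time'],2),round(a,1),s['ee_pos'],s['wrist_force'],s['grip_width'])
env.dwell(.3)
for n in ['side','top']:
    p,d=eyes.read_camera(n); cv2.imwrite(f"pics/{n}3.png",p[:,:,::-1]);np.savez(f"pics/{n}3.npz",p=p,d=d,**eyes.camera_info(n))
E
```

```text
7.9 6.3 [ 581.62 -210.86  122.04] [ 4.96 -1.44 -2.21] 23.592266248243472
8.4 -3.6 [ 581.91 -223.09  122.06] [ 5.74 -1.59 -2.58] 23.561704374345222
8.9 -13.6 [ 580.04 -235.2   122.03] [ 5.85 -3.83 -2.48] 23.4939869983079
9.4 -23.5 [ 576.09 -246.8   122.05] [ 4.7  -3.54 -2.42] 23.56439179130069
9.9 -33.5 [ 570.2  -257.53  122.06] [ 3.78 -4.05 -1.88] 23.36126260155159
10.4 -43.4 [ 562.64 -266.92  122.04] [ 2.61 -5.38 -1.2 ] 23.558038465856185
10.9 -53.4 [ 553.61 -274.85  122.01] [ 1.9  -5.13 -1.36] 23.525815016236454
11.4 -63.3 [ 543.3  -281.14  122.  ] [ 0.92 -3.66 -1.51] 23.80275155008033
11.9 -73.3 [ 532.05 -285.59  122.02] [ 0.23 -4.82 -1.1 ] 23.52009799291864
```

View pics/side3.png

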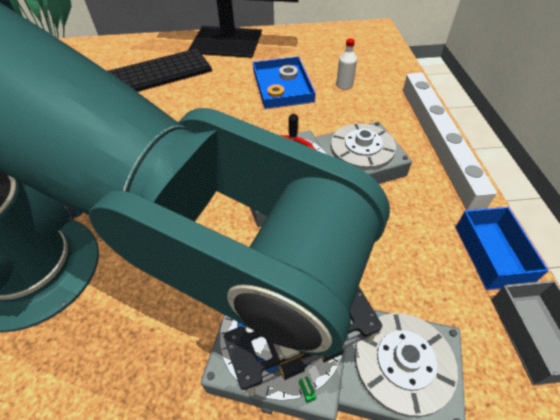

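The arm now hides the handle, with only the clip visible near (307,388). I'll let go, rise, move clear and check.

```bash
python3 - <<'E'
from workcell import env,eoat,kinematics,eyes
from h import *
np.set_printoptions(precision=2,suppress=True)
eoat.grip(80)
env.servo_line(pt(A1,240),120)
env.reach([480,60,300],Q)
env.dwell(.3)
s=env.state();print(s['time'],s['wrist_force'])
for n in ['side','top']:
    p,d=eyes.read_camera(n); cv2.imwrite(f"pics/{n}4.png",p[:,:,::-1]);np.savez(f"pics/{n}4.npz",p=p,d=d,**eyes.camera_info(n))
    try: analyse(np.load(f"pics/{n}4.npz"))
    except Exception as e: print(e)
E
```

```text
16.0917 [ 0.65 -0.05 -1.13]
axis [ 512.19 -220.39] r 67.8836687163205 outer 74.38633142393641 z [92.3  95.72 98.12] 2131
clip 197 [ 540.12 -315.62   81.93] rad 71.98592716347166 113.71925865477937 z [ 73.19 123.02]
handle 341 [ 531.07 -289.81  144.79] [ 520.59 -297.11  105.84] [ 542.9  -275.99  158.6 ]
top 202 [ 531.55 -286.97  154.96] [ 520.59 -296.63  150.31] [ 542.68 -275.99  158.6 ] rad 69.33768372341285
ang clip -73.65196325724118 handle -74.78187411503411 -73.78576690753043
axis [ 511.86 -216.6 ] r 67.80059321108298 outer 73.94460498253775 z [ 93.19  97.45 101.26] 997
clip 25 [ 540.69 -320.5    87.02] rad 77.0421377687656 116.13935869617478 z [ 79.43 141.77]
handle 129 [ 530.8  -280.98  145.83] [ 522.   -295.6   107.07] [ 541.44 -272.86  161.74]
top 75 [ 532.15 -283.8   157.05] [ 522.53 -295.6   150.33] [ 541.44 -274.46  161.74] rad 70.19111584612219
ang clip -74.49403523551813 handle -73.60948390097195 -73.20300065401301
```

View pics/side4.png

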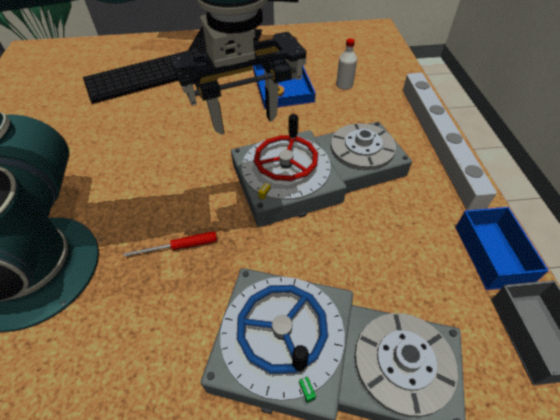

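View pics/top4.png

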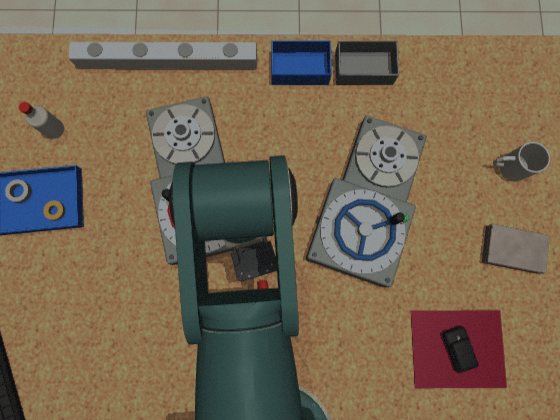

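The handle at (301,356) stands in line with the clip at (307,388). It measures -73.8° (side) and -73.2° (top), against -73.3° for the clip. The red wheel looks unchanged, with its handle still at (293,125).

```bash
python3 -c "
from workcell import env
env.job_done()"
```

```text
the job is handed in; nothing more can be done
```

I gripped the blue crank handle and led it about 129° clockwise along its circle. Then I let go, moved the arm clear and handed the job in at about 16 s of robot time.

- **Alignment:** after release the handle measured -73.8° in the side camera and -73.2° in the top camera. The clip measured -73.3° before the move, so the two agree within about half a degree.
- **Clip re-measure:** the clip readings after the move came out at -73.7° (side) and -74.5° (top). I trust these less, because the handle now partly hides the clip and some of its pixels were counted as clip.
- **Forces:** wrist force stayed below about 7 N at every reading during the turn.
- **Red handwheel:** its handle is at the same place in the side picture as at the start. I compared it by eye only.

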